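# Re-tension the chain of a cordless chainsaw

### The arm

A 7-joint arm with a two-finger parallel gripper is mounted at the origin on the work surface. World frame = base frame: x ahead of the robot, y to its left, z up, the work surface at z = 0. Lengths are in mm, angles in rad, forces in N, time in s.
With the tool pointing down it reaches from about 425 to 825 mm from the base axis. Payload 3.6 kg.
Tool frame: the origin (TCP) lies on the centre line of the jaws, within the pads' length; the fingertips stand 8 mm ahead of it and the grasp point (between the pads) lies 11 mm behind it (robot.tips_ahead is the distance from the TCP to the fingertips, in mm); z points along the fingers, x is the direction in which the jaws open and shut, and the axes are right-handed (so a half turn about z gives the same grasp; the last joint's range is limited). The gripper opens to 93 mm and grips with 3 to 60 N. Pads are 15 mm wide; open, the fingers measure 128 mm over their backs; the gripper's body (75 mm by 188 mm) begins 65 mm behind the grasp point.
Start: joints at [1.294, 0.615, -0.013, 1.423, 0.008, 1.103, -0.04], TCP at [160.7, -629.792, 226.64] pointing down, gripper open.
Joint ranges: [-3.12, 3.12], [-0.3, 2.06], [-1.34, 1.32], [0.26, 2.42], [-1.36, 4.5], [0.01, 1.98], [-2.84, 2.84]. Speed limits (rad/s): [2.79, 2.79, 3.14, 3.14, 3.14, 3.14, 3.14].

### API

Orientations are given as a rotation vector (axis times angle).
In Python, from workcell import robot, eyes gives the robot as it stands.
- The arm moves only by the tool arm_command, never from a script. Its argument "targets" is a list of rows, each a list of 3 entries, a list of its own where there are three numbers: the shift along the tool's x, y, z as a fraction of full scale, then the turn about the tool's z as a fraction of full scale, then the opening, from 0 (shut) to 1 (fully open). In form: [[[x, y, z], roll, fingers], ...]. A call has 1 to 10 rows; each row is the pose to reach, as a shift and turn from the pose commanded when the call began, along the tool's axes at that moment; what a row does not reach only later rows make up. Full scale, the value 1, is 400 mm for a shift and pi/2 rad for a turn. A row lasts 1/8 s, in which the tool goes at most 62.5 mm and 10.7 degrees, less where a joint would pass 70% of its speed; a pose out of reach is approached as far as the arm can. A call with a number of a shift or a turn outside -1 to 1 is refused whole. A call with a gripper value outside its range is refused whole. The fingers move at their own pace and stop on an object; "grip_force" is the grip in N (left out, the last holds). Time passes only in rows, so rows that repeat a pose let the fingers close. It gives the time, the measured TCP pose, the force and the opening at its end, in the units of the state.
- robot.state(): the state, without advancing time (a new reading comes with each control period).
- eyes.get_image(name): name is "side" or "top"; returns a dict with "frame" (480x640x3 uint8, red, green, blue), "fx", "fy", "cx", "cy" (pixels), "k1" (the pictures are not rectified: a ray, as slopes to the right and down, at radius r is drawn at 1 + k1 r^2 times it, then the intrinsics apply), "camera_from_world" (4x4, takes a point from world to camera coordinates). Camera axes: x right, y up, looking along -z (the intrinsics and any distortion apply to the point x, -y, -z); pixel columns grow to the right and rows downward; lengths in mm; the calibration is good to about 2 mm. A picture is of the moment at which its call begins. There is no depth.
- robot.close_job(): hands the job in, once; it reports no verdict.
The state is a dict: "clock": time; "joint_positions": joint angles; "dq": joint speeds; "joint_torque": joint torques, N m; "tcp_pos": TCP position; "orientation": TCP orientation; "ft_force": force on the tool from outside, world axes, zero at the start; "torque": the same for the moment, N m; "opening": finger opening in mm.
Only numpy, scipy, OpenCV 4.12 (cv2) and the standard library are available. Lean on these libraries where they do the work, as an engineer would, in place of code of your own. Each camera call takes 0.05 s, during which the arm holds its last target. There are 200 camera calls.

### The job

The chainsaw lies on its side with the chain brake on and the chain slack. First push the front hand guard back towards the front handle until it has snapped fully back (brake off), then turn the tensioning knob on the sprocket cover clockwise until its slip clutch clicks, and stop there: one to three clicks, no more. Do not force the guard, do not disturb the other things on the bench, and let go of the saw at the end.

Things in the scene. Friction and masses are not known exactly. Their poses are not given: they have to be found in the camera images.
- saw: cordless chainsaw lying still on its left side, sprocket cover up; it cannot move. Origin on the bench below the tensioning knob's axis. +y: forward along the guide bar; -x: the saw's top side (battery, front handle, hand guard); z: up. In this frame it fills y -302 to 460 mm, x -182 to 75 mm; nothing but the knob stands higher than 185 mm
- knob_grip (a point): on the knob's axis, middle of the top edge of its grip, 219.5 mm above the bench. The black knob: ribbed disc 74 mm across, its top 194.5 mm above the bench, with an upright grip bar across it 62 mm long (point's x axis, turns with the knob), 14 mm thick (y), 25 mm high. It turns but never rises or sinks. (The smaller cap, 40 mm across, near the battery is the oil cap.)
- knob_axis (a point): point on the knob's axis, 187 mm above the bench. Clockwise, knob and tensioner screw turn together with little resistance until the chain is tight (after 0.7 to 2.6 rad, different each time). Then the screw stops dead; at about 0.7 N m on the knob the clutch jumps a tooth: the torque breaks away to almost nothing and the knob drops into the next notch
- knob (a joint): slip of the clutch: angle of the knob clockwise relative to the tensioner screw (rad), 0 at the start. One click every 0.349 rad (20 degrees); let go, the knob settles in a notch, that is at whole clicks
- bar (a joint): position of the guide bar along the saw's forward direction (m): 0 with the chain tight, negative when slack; the bar moves out 1.2 mm for each rad of the screw
- guard (a joint): angle of the front hand guard, the brake lever (rad): 0 leaning forward, brake on; 0.45 fully back at its stop, brake off. It toggles: it resists with up to about 13 N at its face until the middle of the travel, then snaps over, and stays at either end
- guard_hinge (a point): point on the guard's upright hinge axis, 150 mm above the bench; the guard turns about it counter-clockwise seen from above as it goes back
- guard_face (a point): middle of the guard's front face, 150 mm above the bench, 93 mm from the hinge; moves with it. The guard is an upright black plate 64 mm wide, 9 mm thick, 42 to 184 mm above the bench, before the front handle. Push its front face (square to the line from the hinge to here, looking forward, +y of the saw) back towards the handle; 90 mm in front of it are free down to the bench
- oil: loose grey oil bottle, 62 mm across, 165 mm tall, standing near the guide bar; origin at its base
- scrench: loose steel T-shaped bar spanner, 140 mm long, 17 mm high, lying on the bench; origin under its middle
- sprocket: loose spare chain sprocket, 48 mm across, 18 mm high; origin under its middle
- driver: loose screwdriver with a black handle lying on the bench behind the saw; origin under its middle
- battery: loose spare battery pack 75 x 115 x 59 mm on the bench; origin under its middle
- tape: loose roll of tape, 84 mm across, 24 mm high; origin under its middle
- mug: loose white mug, 80 mm across, 92 mm tall; origin at its base

How it is judged:
By the outcome, as a careful person would: the job done as asked, in the order asked, and still so for the second after the job is handed in, with the robot touching nothing.
It also fails if it takes over 72 s, if anything falls off the work surface, if the arm or the gripper's body presses on something with over 40 N, if the wrist force passes 120 N, or if a joint passes its speed limit or range.

## Working session

There is one attempt and no reset: what is moved stays moved. The work goes in short steps, Python scripts to look and compute and a tool call to move; the robot and the scene stay as the last step left them, time stands still between calls to the robot, and variables do not carry over. Pictures are saved under pics/ and viewed, about 8 in all and at most 12, crops included, and the job is handed in when it is done.

Besides the shell and the picture viewer there is one more tool, called after "Request:" by a JSON object that holds its "api" and its "payload". arm_command: Moves the arm, as the interface text tells. Shift numbers are shares of 400 mm and turn numbers shares of pi/2 rad, none past 1 either way. Its arguments: {"type":"object","properties":{"targets":{"type":"array","items":{"type":"array"}},"grip_force":{"type":"number"}},"required":["targets"]}

```bash
mkdir -p pics; cat > h.py <<'E'
import numpy as np, cv2
from workcell import robot, eyes
def ray(im,u,v):
    a,b=(u-im["cx"])/im["fx"],(v-im["cy"])/im["fy"]
    k=im["k1"]; x,y=a,b
    for _ in range(30):
        s=1+k*(x*x+y*y); x,y=a/s,b/s
    T=np.array(im["camera_from_world"]); R,t=T[:3,:3],T[:3,3]
    return -R.T@t, R.T@np.array([x,-y,-1.])
def onz(im,u,v,z):
    c,d=ray(im,u,v); return c+d*(z-c[2])/d[2]
def proj(im,p):
    q=np.array(im["camera_from_world"])@np.append(p,1.); x,y=q[0]/-q[2],-q[1]/-q[2]
    s=1+im["k1"]*(x*x+y*y); return np.array([im["fx"]*x*s+im["cx"],im["fy"]*y*s+im["cy"]])
def snap(n,f):
    im=eyes.get_image(n); cv2.imwrite(f"pics/{f}.png",im["frame"][:,:,::-1]); np.save(f"pics/{f}.npy",im,allow_pickle=True); return im
def load(f): return np.load(f"pics/{f}.npy",allow_pickle=True).item()
E
python3 - <<'E'
from h import *
print(robot.state())
for n in("top","side"):
    im=snap(n,n+"0"); print(n,im["fx"],im["k1"],ray(im,320,240))
E
```

```text
{'clock': 0.0, 'joint_positions': array([ 1.29449485,  0.61594279, -0.01260753,  1.42489114,  0.00812795,
        1.10341502, -0.04038322]), 'dq': array([-0.00044245, -0.00036327,  0.00026098,  0.00174074,  0.00101452,
       -0.00041261, -0.00061897]), 'joint_torque': array([ 5.62451828e-05, -4.58939624e+01,  2.08983393e-01, -1.65747124e+01,
       -6.11252943e-02,  2.04813568e-02,  2.22191361e-04]), 'tcp_pos': array([ 160.49177531, -629.07240258,  225.4684729 ]), 'orientation': array([-2.47974009,  1.92633945,  0.00329528]), 'ft_force': array([ 0.10448501,  0.44301748, -0.50329771]), 'torque': array([-0.00288319, -0.03970901, -0.03541381]), 'opening': 92.73498531470578}
top 566.058688845464 -0.1262394028907339 (array([ 378.98343803,   36.51613244, 1323.31081394]), array([ 0.1506483 ,  0.0146936 , -0.98862456]))
side 542.7640702768994 -0.15441943313759315 (array([1023.16973949, -956.29768519, 1175.59149678]), array([-0.31032231,  0.66882752, -0.67558424]))
```

View pics/top0.png

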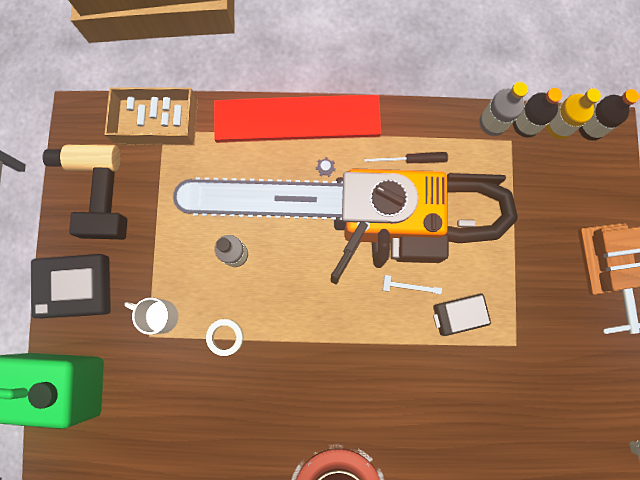

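View pics/side0.png

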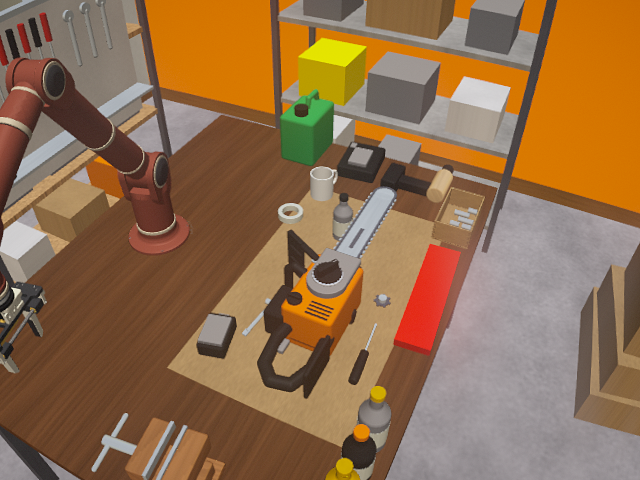

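The top view shows the saw with its knob near (389,197). The guard runs from about (364,225) to (335,280), the bar points left, and the oil bottle is at (231,250). Next I'll zoom in on the knob and guard.

```bash
python3 - <<'E'
from h import *
a=load("top0");b=load("side0")
A=cv2.resize(a["frame"][160:290,310:470],None,fx=5,fy=5,interpolation=cv2.INTER_CUBIC)[:600,:,::-1]
B=cv2.resize(b["frame"][220:320,260:390],None,fx=6,fy=6,interpolation=cv2.INTER_CUBIC)[:,:,::-1]
cv2.imwrite("pics/ca.png",A);cv2.imwrite("pics/cb.png",B)
print("knob",onz(a,389,197,194),"bartip",onz(a,175,196,110),"base",onz(a,343,197,110),"guard",onz(a,363,225,184),onz(a,335,280,184),"oil",onz(a,231,250,0))
E
```

```text
knob [643.72519491 -85.41228291 194.        ] bartip [654.14735656 378.29239765 110.        ] base [660.62926542   6.70363438 110.        ] guard [585.89434811 -33.63223799 184.        ] [471.82333648  21.00093337 184.        ] oil [551.31164293 266.05993382   0.        ]
```

View pics/ca.png

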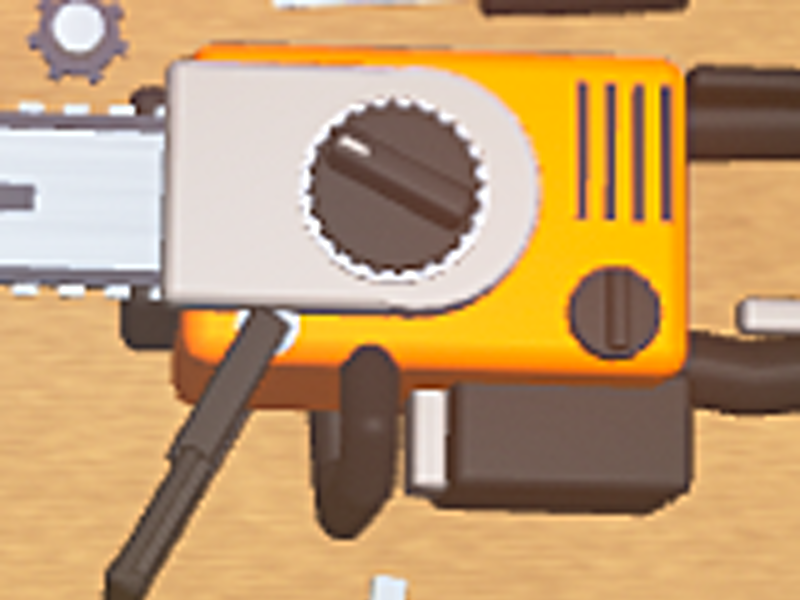

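View pics/cb.png

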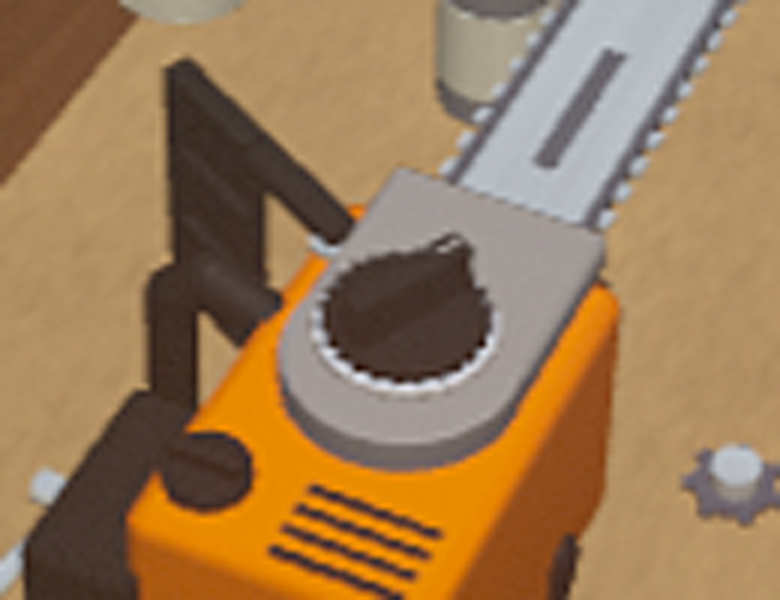

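Crop readings:
- **Knob:** disc centre is at about (389.2,197.2) in the full image. The grip bar is tilted about 28° in the image.
- **Guard:** hinge to outer tip comes out at 126 mm, against 125 mm expected.

Now the approach in front of the guard.

```bash
cat >> h.py <<'E'
from scipy.spatial.transform import Rotation as Rn
def st(): 
    s=robot.state(); R=Rn.from_rotvec(s["orientation"]).as_matrix()
    print("t",round(s["clock"],2),"tcp",s["tcp_pos"].round(1),"F",s["ft_force"].round(2),"T",s["torque"].round(3),"op",round(s["opening"],1),"yaw_x",np.degrees(np.arctan2(R[1,0],R[0,0])).round(1),"q",s["joint_positions"].round(2)); return s,R
def go(*ps):
    s,R=st()
    for p in ps: print(p,"->",(R.T@(np.array(p)-s["tcp_pos"])/400).round(3))
E
python3 - <<'E'
from h import *
a=load("top0")
g=lambda u,v,z:onz(a,310+u/5,160+v/5,z)
h=g(270,325,184); print("hinge~",h,"plate front edge",g(188,450,184),g(105,573,184),"knob",g(396,186,194.5))
print("grip low edge",g(330,165,200),g(457,229,200),"top mark",g(345,140,219.5),"cover left edge",g(170,60,185),g(165,300,185), "plate outer back",g(145,590,184))
go([330,-380,260],[430,-150,260],[521,50,260],[521,50,155])
E
```

```text
hinge~ [585.94839294 -35.68013564 184.        ] plate front edge [533.49591807  -3.15380226 184.        ] [482.54011637  29.33113823 184.        ] knob [643.2002199  -85.77182943 194.5       ]
grip low edge [649.92369645 -58.14676814 200.        ] [ 624.71394999 -110.18888313  200.        ] top mark [655.68078206 -62.41847458 219.5       ] cover left edge [696.47037381   7.57409661 185.        ] [595.02888442   7.5346254  185.        ] plate outer back [476.06822726  13.02901656 184.        ]
t 0.1 tcp [ 160.5 -629.2  225.6] F [-0.43  0.42  0.33] T [-0.015  0.047 -0.056] op 92.9 yaw_x -75.7 q [ 1.29  0.62 -0.01  1.42  0.01  1.1  -0.04]
[330, -380, 260] -> [-0.499 -0.565 -0.085]
[430, -150, 260] -> [-0.994 -0.949 -0.084]
[521, 50, 260] -> [-1.422 -1.293 -0.083]
[521, 50, 155] -> [-1.422 -1.293  0.18 ]
```

Request:
{"api": "arm_command", "payload": {"targets": [[[-0.16,-0.19,-0.085],0,0],[[-0.3,-0.35,-0.085],0.1,0],[[-0.45,-0.52,-0.085],0.2,0],[[-0.6,-0.65,-0.085],0.3,0],[[-0.75,-0.76,-0.085],0.36,0],[[-0.87,-0.86,-0.085],0.36,0],[[-0.99,-0.945,-0.085],0.36,0],[[-0.99,-0.945,-0.085],0.36,0],[[-0.99,-0.945,-0.085],0.36,0]]}}

```text
clock: 1.23
tcp_pos: [429.6, -150.0, 260.6]
orientation: [-1.847, 2.541, 0.001]
ft_force: [-1.0, -0.8, -0.4]
opening: 7.9
```

```bash
python3 - <<'E'
from h import *
go([480,-50,260],[530,48,260],[530,48,155],[508,5,155])
E
```

```text
t 1.23 tcp [ 429.6 -150.   260.6] F [-0.96 -0.8  -0.38] T [ 0.004 -0.02  -0.035] op 7.9 yaw_x -108.0 q [ 0.3   0.28 -0.01  1.91  0.    0.96 -1.6 ]
[480, -50, 260] -> [-0.277 -0.043  0.002]
[530, 48, 260] -> [-0.548 -0.086  0.002]
[530, 48, 155] -> [-0.548 -0.086  0.264]
[508, 5, 155] -> [-0.429 -0.067  0.264]
```

Request:
{"api": "arm_command", "payload": {"targets": [[[-0.14,-0.02,0],0,0],[[-0.28,-0.045,0],0,0],[[-0.42,-0.065,0],0,0],[[-0.55,-0.085,0],0,0],[[-0.55,-0.085,0.1],0,0],[[-0.55,-0.085,0.2],0,0],[[-0.55,-0.085,0.262],0,0],[[-0.55,-0.085,0.262],0,0]]}}

```text
clock: 2.22
tcp_pos: [527.9, 45.8, 153.9]
orientation: [1.842, -2.539, -0.004]
ft_force: [-0.1, -0.0, -0.4]
opening: 0.6
```

```bash
python3 - <<'E'
from h import *
go([510,20,155],[505,5,155],[500,-10,155])
im=snap("side","s1"); cv2.imwrite("pics/s1c.png",cv2.resize(im["frame"][170:320,220:400],None,fx=4,fy=4,interpolation=cv2.INTER_CUBIC)[:,:,::-1])
E
```

```text
t 2.23 tcp [527.9  45.8 153.9] F [-0.14 -0.05 -0.36] T [0.075 0.013 0.001] op 0.6 yaw_x -108.1 q [-0.08  0.52 -0.08  1.86  0.05  0.77 -2.07]
[510, 20, 155] -> [ 0.075  0.023 -0.002]
[505, 5, 155] -> [ 0.115  0.023 -0.002]
[500, -10, 155] -> [ 0.154  0.023 -0.002]
```

View pics/s1c.png

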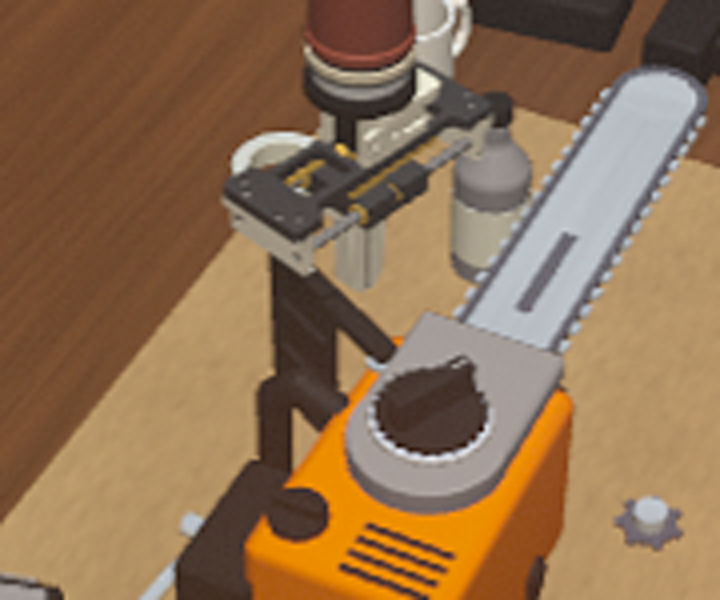

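The closed fingers hang free in front of the guard, clear of the oil bottle. Next I push in small steps and watch the force.

Request:
{"api": "arm_command", "payload": {"targets": [[[0.03,0.01,0],0,0],[[0.05,0.015,0],0,0],[[0.06,0.02,0],0,0],[[0.07,0.022,0],0,0],[[0.08,0.024,0],0,0],[[0.08,0.024,0],0,0]]}}

```text
clock: 3.02
tcp_pos: [514.0, 21.5, 157.2]
orientation: [-1.842, 2.534, -0.002]
ft_force: [4.9, 5.0, -1.4]
opening: -0.1
```

Request:
{"api": "arm_command", "payload": {"targets": [[[0.01,0.001,0],0,0],[[0.02,0.002,0],0,0],[[0.02,0.002,0],0,0]]}}

```text
clock: 3.4
tcp_pos: [511.2, 16.2, 157.1]
orientation: [-1.842, 2.53, 0.0]
ft_force: [5.6, 9.1, -3.8]
opening: 0.2
```

Request:
{"api": "arm_command", "payload": {"targets": [[[0.01,0.001,0],0,0],[[0.02,0.002,0],0,0],[[0.02,0.002,0],0,0]]}}

```text
clock: 3.78
tcp_pos: [503.5, 3.3, 156.0]
orientation: [1.844, -2.542, -0.0]
ft_force: [-0.6, 0.1, -0.7]
opening: 0.4
```

Request:
{"api": "arm_command", "payload": {"targets": [[[-0.06,0,0],0,0],[[-0.06,0,-0.15],0,0],[[-0.06,0,-0.3],0,0.3],[[-0.06,0,-0.3],-0.11,0.3],[[-0.06,0,-0.3],-0.22,0.4],[[-0.06,-0.1,-0.3],-0.33,0.45],[[-0.06,-0.2,-0.3],-0.44,0.45],[[-0.06,-0.3,-0.3],-0.55,0.45],[[-0.06,-0.35,-0.3],-0.66,0.45],[[-0.06,-0.35,-0.3],-0.66,0.45]]}}

```text
clock: 5.03
tcp_pos: [644.4, -18.9, 274.6]
orientation: [2.857, -1.301, -0.003]
ft_force: [-0.7, 0.0, 0.3]
opening: 41.7
```

```bash
python3 - <<'E'
from h import *
st()
im=snap("top","t2"); cv2.imwrite("pics/t2c.png",cv2.resize(im["frame"][160:290,310:470],None,fx=5,fy=5,interpolation=cv2.INTER_CUBIC)[:600,:,::-1])
im=snap("side","s2"); cv2.imwrite("pics/s2c.png",cv2.resize(im["frame"][170:320,220:400],None,fx=4,fy=4,interpolation=cv2.INTER_CUBIC)[:,:,::-1])
E
```

```text
t 5.03 tcp [644.4 -18.9 274.6] F [-0.69  0.01  0.33] T [-0.045 -0.011  0.003] op 41.7 yaw_x -49.0 q [ 0.16  0.59 -0.3   1.36  0.18  1.23 -1.01]
```

View pics/s2c.png

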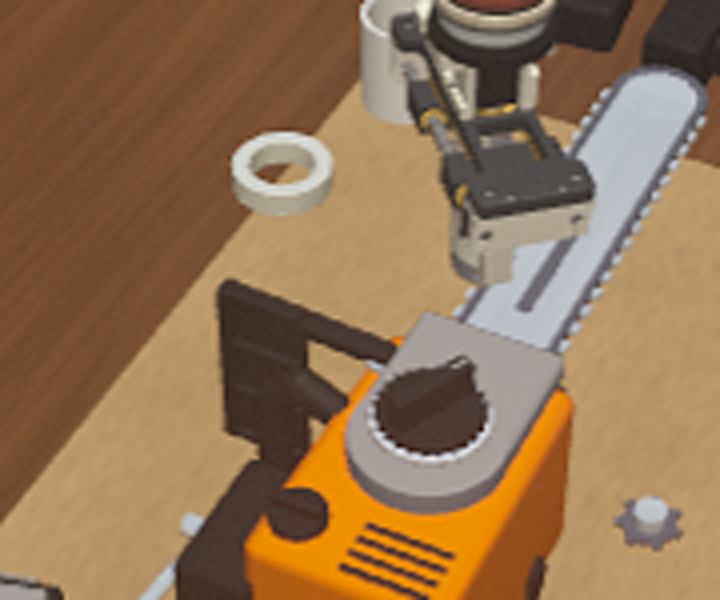

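View pics/t2c.png

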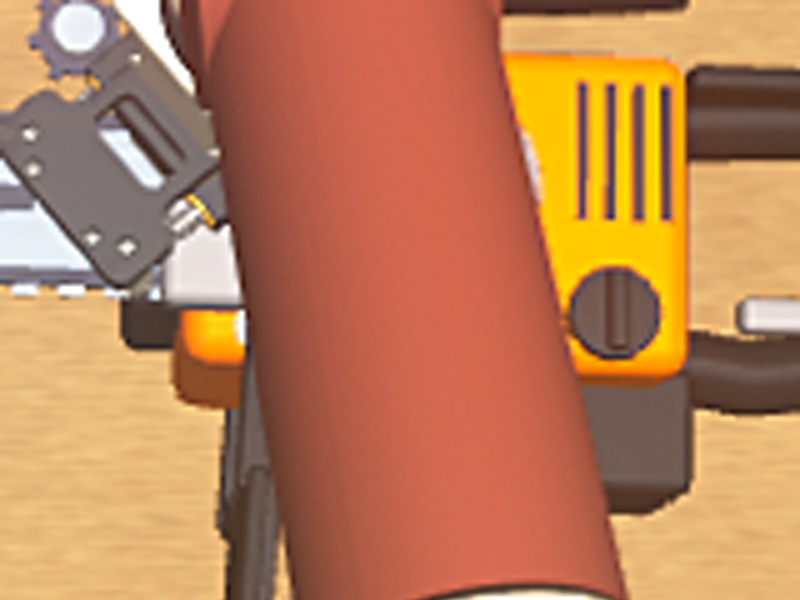

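The guard now stands square to the bar and fully back; I'll confirm its angle numerically. I'll also check the knob position against the side view.

```bash
python3 - <<'E'
from h import *
b=load("side0");a=load("top0");s=load("s2" )
print("tip now",onz(s,220+228/4,170+284/4,184),"inner",onz(s,220+395/4,170+347/4,184),"tip before(side0)",onz(b,260+180/6,220+65/6,184))
k=np.array([643.2,-85.8,194.5]); print("knob in side crop",(proj(b,k)-[260,220])*6,"ring l/r",)
for yaw in(60,64,68):
    d=np.array([np.cos(np.radians(yaw)),np.sin(np.radians(yaw)),0]);n=np.array([d[1],-d[0],0])
    for nm,im,o,f in(("top",a,[310,160],5),("side",b,[260,220],6)):
        print(yaw,nm,[((proj(im,k+[0,0,25]+i*31*d+j*7*n)-o)*f).round().tolist() for i in(1,-1) for j in(1,-1)])
go([643,-86,275],[643,-86,207])
E
```

```text
tip now [465.31331893 -29.47994532 184.        ] inner [592.67251722 -34.61368004 184.        ] tip before(side0) [477.47028838  22.60827943 184.        ]
knob in side crop [408.79515888 316.3090934 ] ring l/r
60 top [[345.0, 118.0], [328.0, 147.0], [478.0, 197.0], [461.0, 226.0]]
60 side [[481.0, 255.0], [461.0, 235.0], [358.0, 314.0], [339.0, 294.0]]
64 top [[342.0, 122.0], [326.0, 152.0], [480.0, 192.0], [464.0, 222.0]]
64 side [[478.0, 251.0], [457.0, 233.0], [362.0, 317.0], [341.0, 298.0]]
68 top [[338.0, 126.0], [325.0, 157.0], [481.0, 187.0], [468.0, 218.0]]
68 side [[476.0, 248.0], [453.0, 230.0], [366.0, 319.0], [343.0, 301.0]]
t 5.12 tcp [643.4 -17.  275.5] F [0.62 1.01 0.25] T [-0.047 -0.049 -0.066] op 41.6 yaw_x -48.9 q [ 0.16  0.58 -0.3   1.36  0.18  1.23 -1.01]
[643, -86, 275] -> [0.129 0.114 0.001]
[643, -86, 207] -> [0.129 0.114 0.171]
```

Request:
{"api": "arm_command", "payload": {"targets": [[[0.065,0.057,0],-0.11,0.45],[[0.129,0.114,0],-0.22,0.45],[[0.129,0.114,0],-0.254,0.45],[[0.129,0.114,0.08],-0.254,0.45],[[0.129,0.114,0.14],-0.254,0.45],[[0.129,0.114,0.17],-0.254,0.45],[[0.129,0.114,0.17],-0.254,0.45],[[0.129,0.114,0.17],-0.254,0.45]]}}

```text
clock: 6.12
tcp_pos: [645.0, -85.5, 209.2]
orientation: [-3.062, 0.702, -0.003]
ft_force: [-0.5, 0.4, 0.3]
opening: 42.2
```

```bash
python3 - <<'E'
from h import *
go([643,-86,207])
im=snap("side","s3"); cv2.imwrite("pics/s3c.png",cv2.resize(im["frame"][170:320,240:420],None,fx=4,fy=4,interpolation=cv2.INTER_CUBIC)[:,:,::-1])
E
```

```text
t 6.12 tcp [645.  -85.5 209.2] F [-0.46  0.4   0.31] T [-0.039 -0.053 -0.041] op 42.2 yaw_x -25.8 q [ 0.32  0.66 -0.39  1.44  0.26  1.1  -0.57]
[643, -86, 207] -> [-0.004  0.003  0.006]
```

View pics/s3c.png

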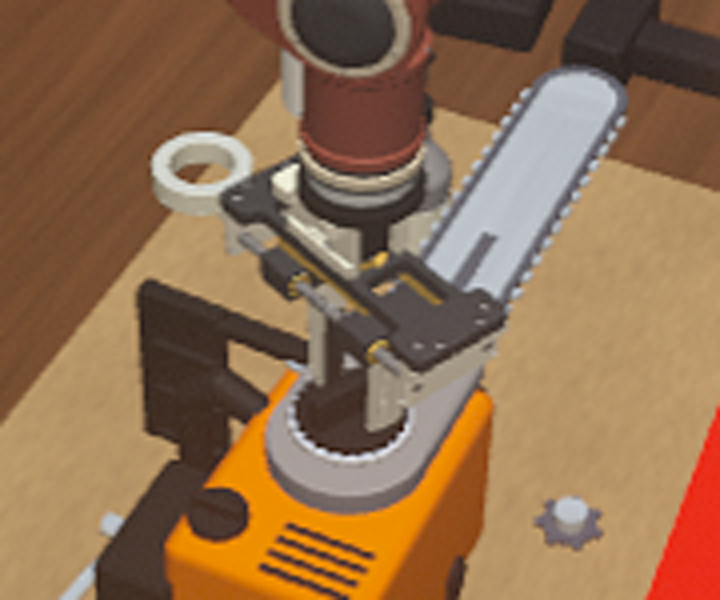

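The fingers straddle the grip bar and stay clear of the disc. Closing.

Request:
{"api": "arm_command", "payload": {"targets": [[[0,0,0.003],0,0.15],[[0,0,0.003],0,0],[[0,0,0.003],0,0],[[0,0,0.003],0,0],[[0,0,0.003],0,0]], "grip_force": 20}}

```text
clock: 6.8
tcp_pos: [642.7, -84.8, 206.7]
orientation: [-3.062, 0.701, 0.007]
ft_force: [-5.7, 0.3, 4.1]
opening: 13.9
```

```bash
python3 -c "
from h import *
st()"
```

```text
t 6.8 tcp [642.7 -84.8 206.7] F [-5.71  0.27  4.05] T [ 0.334  1.172 -0.073] op 13.9 yaw_x -25.8 q [ 0.32  0.66 -0.39  1.44  0.26  1.1  -0.57]
```

Request:
{"api": "arm_command", "payload": {"targets": [[[-0.003,0.001,0],0.05,0],[[-0.003,0.001,0],0.1,0],[[-0.003,0.001,0],0.15,0],[[-0.003,0.001,0],0.2,0],[[-0.003,0.001,0],0.25,0],[[-0.003,0.001,0],0.3,0],[[-0.003,0.001,0],0.35,0],[[-0.003,0.001,0],0.35,0]]}}

```text
clock: 7.8
tcp_pos: [643.0, -85.1, 206.8]
orientation: [2.758, -1.505, -0.001]
ft_force: [-3.0, 1.4, 1.7]
opening: 13.8
```

```bash
python3 -c "
from h import *
st()"
```

```text
t 7.8 tcp [643.  -85.1 206.8] F [-2.98  1.42  1.72] T [0.261 0.58  0.009] op 13.8 yaw_x -57.3 q [ 0.24  0.64 -0.24  1.45  0.16  1.07 -1.04]
```

Request:
{"api": "arm_command", "payload": {"targets": [[[0,0,0],0.05,0],[[0,0,0],0.1,0],[[0,0,0],0.1,0]]}}

```text
clock: 8.18
tcp_pos: [643.0, -85.2, 206.8]
orientation: [-2.632, 1.716, 0.001]
ft_force: [-3.1, 1.0, 1.4]
opening: 14.1
```

```bash
python3 -c "
from h import *
st()"
```

```text
t 8.18 tcp [643.  -85.2 206.8] F [-3.06  0.99  1.39] T [ 0.231  0.631 -0.029] op 14.1 yaw_x -66.2 q [ 0.21  0.64 -0.2   1.45  0.14  1.07 -1.17]
```

Request:
{"api": "arm_command", "payload": {"targets": [[[0,0,0],0.05,0],[[0,0,0],0.1,0],[[0,0,0],0.1,0]]}}

```text
clock: 8.55
tcp_pos: [643.1, -85.4, 206.8]
orientation: [-2.489, 1.916, 0.0]
ft_force: [-3.3, 1.1, 2.7]
opening: 13.6
```

```bash
python3 -c "
from h import *
st()"
```

```text
t 8.55 tcp [643.1 -85.4 206.8] F [-3.34  1.14  2.7 ] T [ 0.259  0.604 -0.067] op 13.6 yaw_x -75.2 q [ 0.19  0.63 -0.16  1.45  0.11  1.07 -1.3 ]
```

Request:
{"api": "arm_command", "payload": {"targets": [[[0,0,0],0.05,0],[[0,0,0],0.1,0],[[0,0,0],0.1,0]]}}

```text
clock: 8.93
tcp_pos: [643.1, -85.5, 206.7]
orientation: [2.331, -2.105, -0.0]
ft_force: [-1.2, 0.5, 1.8]
opening: 13.9
```

```bash
python3 -c "
from h import *
st()"
```

```text
t 8.93 tcp [643.1 -85.5 206.7] F [-1.24  0.5   1.8 ] T [0.288 0.639 0.045] op 13.9 yaw_x -84.2 q [ 0.17  0.63 -0.12  1.45  0.08  1.06 -1.44]
```

Request:
{"api": "arm_command", "payload": {"targets": [[[0,0,0],0.05,0],[[0,0,0],0.1,0],[[0,0,0],0.1,0]]}}

```text
clock: 9.3
tcp_pos: [643.2, -85.6, 206.7]
orientation: [2.161, -2.28, 0.001]
ft_force: [-2.1, 0.2, 2.5]
opening: 13.9
```

```bash
python3 -c "
from h import *
st()"
```

```text
t 9.3 tcp [643.2 -85.6 206.7] F [-2.09  0.21  2.55] T [0.172 0.663 0.334] op 13.9 yaw_x -93.1 q [ 0.14  0.63 -0.08  1.45  0.05  1.06 -1.57]
```

Resistance has started (0.33 N m). Smaller steps from here.

Request:
{"api": "arm_command", "payload": {"targets": [[[0,0,0],0.025,0],[[0,0,0],0.05,0],[[0,0,0],0.05,0]]}}

```text
clock: 9.68
tcp_pos: [643.6, -85.7, 206.8]
orientation: [-2.065, 2.367, -0.001]
ft_force: [-0.8, 1.0, 2.5]
opening: 14.5
```

```bash
python3 -c "
from h import *
st()"
```

```text
t 9.68 tcp [643.6 -85.7 206.8] F [-0.84  0.96  2.52] T [0.088 0.381 0.476] op 14.5 yaw_x -97.8 q [ 0.13  0.63 -0.05  1.45  0.04  1.06 -1.64]
```

Request:
{"api": "arm_command", "payload": {"targets": [[[0,0,0],0.025,0],[[0,0,0],0.05,0],[[0,0,0],0.05,0]]}}

```text
clock: 10.05
tcp_pos: [643.7, -85.7, 206.8]
orientation: [-1.969, 2.447, -0.002]
ft_force: [0.0, 0.7, 2.0]
opening: 15.9
```

```bash
python3 -c "
from h import *
st()"
```

```text
t 10.05 tcp [643.7 -85.7 206.8] F [0.01 0.71 1.95] T [0.101 0.085 0.506] op 15.9 yaw_x -102.3 q [ 0.12  0.63 -0.03  1.45  0.02  1.06 -1.71]
```

The opening grew from 13.9 to 15.9 mm, so the bar is twisting in the pads and the grip is too weak. I'll raise the force with the arm held still, then continue.

Request:
{"api": "arm_command", "payload": {"targets": [[[0,0,0],0,0],[[0,0,0],0,0],[[0,0,0],0,0]], "grip_force": 60}}

```text
clock: 10.42
tcp_pos: [643.7, -85.7, 206.8]
orientation: [-1.97, 2.446, -0.001]
ft_force: [0.5, -1.3, 0.9]
opening: 14.3
```

```bash
python3 -c "
from h import *
st()"
```

```text
t 10.43 tcp [643.7 -85.7 206.8] F [ 0.47 -1.26  0.9 ] T [-0.06  -0.161  0.74 ] op 14.3 yaw_x -102.3 q [ 0.12  0.63 -0.03  1.45  0.02  1.06 -1.71]
```

Request:
{"api": "arm_command", "payload": {"targets": [[[0,0,0],0.02,0],[[0,0,0],0.035,0],[[0,0,0],0.035,0]]}}

```text
clock: 10.8
tcp_pos: [643.1, -85.9, 206.8]
orientation: [-1.896, 2.504, 0.001]
ft_force: [-0.1, 0.2, 0.9]
opening: 13.5
```

```bash
python3 -c "
from h import *
st()"
```

```text
t 10.8 tcp [643.1 -85.9 206.8] F [-0.08  0.19  0.94] T [-0.049 -0.093 -0.094] op 13.5 yaw_x -105.7 q [ 0.11  0.63 -0.02  1.45  0.01  1.06 -1.75]
```

The torque broke away from 0.74 to about −0.1 N m while the jaws realigned (13.5 mm), which fits one click. A 2.7° nudge should now show a fresh, small ramp.

Request:
{"api": "arm_command", "payload": {"targets": [[[0,0,0],0.02,0],[[0,0,0],0.03,0],[[0,0,0],0.03,0]]}}

```text
clock: 11.18
tcp_pos: [643.0, -85.9, 206.7]
orientation: [1.841, -2.545, 0.0]
ft_force: [0.5, 0.5, 2.2]
opening: 13.4
```

```bash
python3 -c "
from h import *
st()"
```

```text
t 11.18 tcp [643.  -85.9 206.7] F [0.47 0.45 2.2 ] T [-0.221 -0.003  0.043] op 13.4 yaw_x -108.2 q [ 0.1   0.63 -0.    1.45  0.    1.06 -1.79]
```

The torque is near zero, so the knob is sitting at the notch. I'll release, rise and move clear.

Request:
{"api": "arm_command", "payload": {"targets": [[[0,0,0],0,0.2],[[0,0,0],0,0.45],[[0,0,0],0,0.45],[[0,0,-0.06],0,0.45],[[0,0,-0.18],0,0.45],[[0,-0.1,-0.25],0,0.45],[[0.14,-0.05,-0.25],0,0.45],[[0.28,0.05,-0.25],0,0.45],[[0.42,0.15,-0.25],0,0.45],[[0.5,0.2,-0.25],0,0.45]], "grip_force": 20}}

```text
clock: 12.42
tcp_pos: [502.4, -252.3, 306.8]
orientation: [1.84, -2.546, 0.0]
ft_force: [0.0, -1.2, -0.7]
opening: 41.9
```

Request:
{"api": "arm_command", "payload": {"targets": [[[0.12,0.05,0],0,0.45],[[0.24,0.1,0],0,0.45],[[0.36,0.15,0],0,0.45],[[0.36,0.15,0],0,0.45],[[0.36,0.15,0],0,0.45]]}}

```text
clock: 13.05
tcp_pos: [403.5, -367.9, 306.6]
orientation: [-1.843, 2.543, 0.001]
ft_force: [0.4, 0.5, -0.4]
opening: 41.8
```

```bash
python3 - <<'E'
from h import *
st()
im=snap("top","t4"); A=cv2.resize(im["frame"][160:290,310:470],None,fx=5,fy=5,interpolation=cv2.INTER_CUBIC)[:600,:,::-1]
snap("side","s4"); cv2.imwrite("pics/t4c.png",A)
E
```

```text
t 13.05 tcp [ 403.5 -367.9  306.6] F [ 0.38  0.49 -0.36] T [ 0.071 -0.018  0.013] op 41.8 yaw_x -108.1 q [ 0.66  0.38  0.05  1.6  -0.02  1.16 -1.16]
```

View pics/t4c.png

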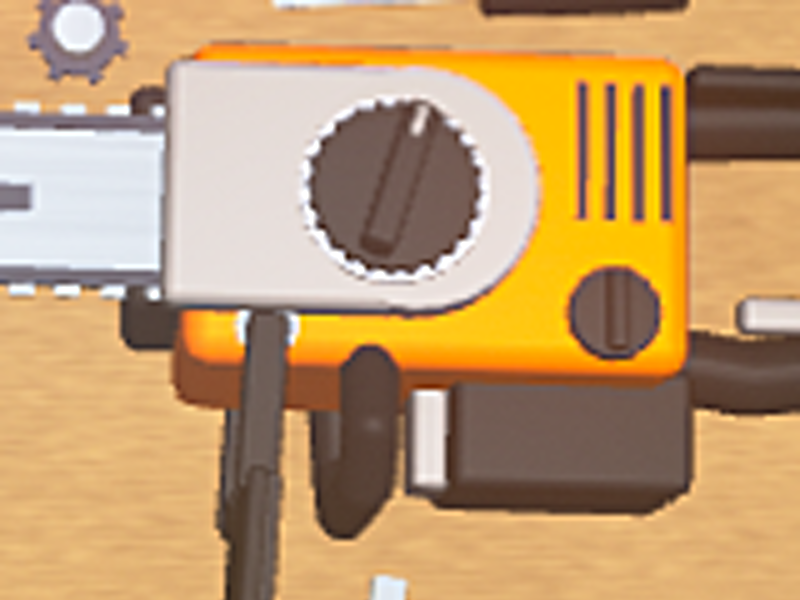

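The guard is back. The knob grip points to about −18.5° (mark at (422,120) in the crop), matching the tool's last angle of −18°. It did not spring back on release, so the click held. Last I'll compare with the first top image for moved objects, then hand in.

```bash
python3 - <<'E'
from h import *
a=load("top0")["frame"];b=load("t4")["frame"]
m=(cv2.absdiff(a,b).max(2)>40).astype(np.uint8)
n,_,s,_=cv2.connectedComponentsWithStats(m); print([r.tolist() for r in s[1:] if r[4]>15])
robot.close_job()
E
```

```text
[[371, 179, 35, 18, 87], [404, 192, 4, 10, 19], [371, 198, 11, 15, 23], [385, 207, 19, 8, 27], [330, 222, 39, 68, 1071], [506, 267, 134, 213, 12536], [630, 440, 10, 21, 112]]
the job is handed in; nothing more can be done
```

The brake is off, the chain is tensioned with one click of the clutch, and the job is handed in at about 13 s of the 72 s allowed.

- **Guard:** I pushed it back with closed fingers, using about 11 N at most, until it snapped over and the force dropped to zero. In the images it turned about 25° (0.44 rad), against 0.45 rad at the stop, and it stayed there.
- **Knob:** I gripped the bar and turned it clockwise about 82° in all. Resistance began after about 65° and reached 0.74 N m, then broke away to about zero, which is one click. On release the knob stayed where it was (about −18.5° measured, −18° commanded). The click count rests on that torque drop and the lack of spring-back; I had no direct reading of the clutch.
- **Grip slip:** at 20 N the bar started to twist in the pads, so I raised the grip to 60 N before the click.
- **Surroundings:** comparing the first and last top views, the only changes are the knob, the guard and the region at the right edge where the arm now stands. The gripper is clear of the saw.

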